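Punch-mark the bolt in the test rig

ROBOT

A 6-joint arm with a two-finger parallel gripper is mounted at the origin on the work surface. World frame = base frame: x ahead of the robot, y to its left, z up, the work surface at z = 0. Lengths are in m, angles in degrees, forces in N, time in s.
With the tool pointing down it reaches from about 0.25 to 0.725 m from the base axis. Payload 9.7 kg.
Tool frame: the origin (TCP) lies at the very end of the fingers, on their centre line; the grasp point (between the pads) lies 19 mm behind it; z points along the fingers, y is the direction in which the jaws open and shut (so a half turn about z gives the same grasp; the last joint's range is limited). The gripper opens to 85 mm and grips with 20 to 120 N. Pads are 22 mm wide; open, the fingers measure 114 mm over their backs; the gripper's body (76 mm by 85 mm) begins 54 mm behind the grasp point. The pads swing forward as they close: fully open they stand 13 mm farther back than shut.
Start: joints at [-64.572, 4.979, 10.078, 95.1, 0, 90], TCP at [0.236, -0.497, 0.231] pointing down, gripper open.
Joint ranges: [-179.16, 179.16], [-48.56, 103.87], [-65.8, 70.77], [-126.05, 130.52], [-82.76, 87.17], [-180, 180]. Speed limits (degrees/s): [127.2, 127.2, 147.25, 180, 180, 180].

INTERFACE

Orientations are given as [roll, pitch, yaw] about the fixed x, y, z axes, in that order (R = Rz(yaw) Ry(pitch) Rx(roll)).
In Python, from workcell import bot gives the robot as it stands. The module is installed in compiled form; this text tells all that it offers.
- The arm moves only by the tool step_arm, never from a script. Its arguments are lists of equal length, an entry for each row: "dr": the turn, a rotation vector about the tool's x, y, z in rad, a list of three; "xyz": the shift along the tool's x, y, z in units of 40 mm (1.0 is 40 mm), a list of three; "gripper": the opening, from 0 (shut) to 1 (fully open). In form: {"dr": [[wx, wy, wz], ...], "xyz": [[x, y, z], ...], "gripper": [gripper, ...]}. A call has exactly 8 rows; each row is the pose to reach, as a shift and turn from the pose commanded when the call began, along the tool's axes at that moment; what a row does not reach only later rows make up. A row lasts 1/10 s, in which the tool goes at most 50 mm and 8.59 degrees, less where a joint would pass 70% of its speed; a pose out of reach is approached as far as the arm can. A call with a gripper value outside its range is refused whole. The fingers move at their own pace and stop on an object; "squeeze" is the grip in N (left out, the last holds). Time passes only in rows, so rows that repeat a pose let the fingers close, or fill a call up. It gives the time, the measured TCP pose, the force and the opening at its end, in the units of the state.
- bot.get_obs(): the state, without advancing time (a new reading comes with each control period).
- bot.camera(name): name is "side" or "top"; returns a dict with "image" (480x640x3 uint8, red, green, blue), "camera_matrix" (3x3 intrinsics, pixels), "R" (3x3) and "t" (3): a world point X has camera coordinates R X + t. Camera axes: x right, y down, z forward; pixel columns grow to the right and rows downward; lengths in m; the calibration is good to about 2 mm. A picture is of the moment at which its call begins. There is no depth.
- bot.job_done(): hands the job in, once; it reports no verdict.
Trained networks look in a picture, given as the dict that the camera call returned (one of the last four; its "shot" number tells which), for a name from the list of things; names that differ only in an ending like _2 or _b are one class to them, and where a whole thing is asked for, a point or a joint stands for the part that bears it (a point fixed in the world has none). Each returns a list of dicts, best first, with "p" (0 to 1); they miss things now and then, are a little off and sometimes report something else, mostly with a low value. They report only what shows in the picture. A call takes as long as a camera call. They do not tell look-alikes from the thing itself.
- bot.regions_of(picture, thing): "region" (480x640 bool, what is visible of it) and "box" ([centre column, centre row, width, height] in pixels, round what is visible of it).
The state is a dict: "time": time; "q": joint angles; "qd": joint speeds; "joint_efforts": joint torques, N m; "ee_pos": TCP position; "tcp_rot": TCP orientation; "wrist_force": force on the tool from outside, world axes, zero at the start; "torque": the same for the moment, N m; "opening": finger opening in m.
Only numpy, scipy, OpenCV 4.12 (cv2) and the standard library are available. Lean on these libraries where they do the work, as an engineer would, in place of code of your own. Each camera call takes 0.05 s, during which the arm holds its last target.

TASK

Take the spring punch out of its blue stand, set its tip in the drilled recess on top of the bolt held in the red test rig, and press gently straight down until the punch trips with a snap, without driving it hard onto its stop. Then put the punch back upright in its stand, fully home and let go. Do not trip the punch anywhere else, do not press the rig's red button, and leave the other things on the table where they are.

Things in the scene. Friction and masses are not known exactly. Their poses are not given: they have to be found in the camera images.
- punch: Loose round spring punch, 0.25 kg, upright in the stand. Origin: underside centre of its flange; z up its axis. Flange 36 mm across, z 0 to 5 mm. Above: dark grip barrel 24 mm across to z 49, yellow cap 28 mm across to z 57. Below: brass barrel 18 mm across to z -34, nose pin to z -54. Grip the barrel from above, fingertips just over the flange, which takes the push.
- nose: The punch's nose pin, round-ended, 6 mm across. Origin: its lowest point, the tip, on the punch's axis, 54 mm below the flange's underside with the nose out.
- hammer (a joint): Hammer inside the punch, m: 0 = cocked, 0.005 = sprung. Pressing the punch down takes 3 N to start and builds to about 12 N after about 6 mm of travel (hammer creeps to 0.002); there it trips: the hammer jumps past 0.0035 and the load drops to about 7 N. Some 3 mm further down the nose meets a hard stop. It cocks itself again when lifted.
- stand: Blue block, fixed, 70 x 70 x 66 mm high, with an upright through hole 25 mm across in the middle. Origin: centre of its underside, z up. The punch hangs in the hole with its flange resting on the block's top (flange underside 66 mm above the origin), the tip clear of the table.
- rig: Red test rig, fixed, 130 (x) x 100 (y) x 50 mm high on a 140 x 110 mm dark foot. Origin: centre of its underside. A rigid steel ram comes up out of its deck through a low dark collar at x = +25 mm, y = 0, and carries the rusty square bolt head, 36 x 36 x 16 mm, with the drilled recess in the middle of its flat top.
- rig_axis (a point): Point on the rig's deck, 50 mm above the table, straight below the centre of the bolt's recess (12 mm across, 5 mm deep, bright floor). The ram's height is not measured: the head's top is anywhere from 86 to 126 mm above the table, so it must be felt for. It does not give under the press.
- button (a joint): Red push button on the rig's deck, 24 mm across, 65 mm from the recess towards the rig's -x side; m, 0 = up, 0.006 = fully pressed. Leave it alone.
- ring_gauge: Chrome ring gauge, 48 mm across, 14 mm high, flat on the table. Origin: centre of its underside. Bystander.
- clip_plate: Grey iron clip plate, 60 x 90 x 10 mm with a hole. Origin: centre of its underside. Bystander.
- depth_gauge: Green depth gauge, bar 90 mm long with a steel stem to 71 mm height. Origin: centre of its underside. Bystander.
- bolt_up: Rusty fang bolt standing on its head, 103 mm tall. Origin: centre of its underside. Bystander.
- bolt_lying: Rusty fang bolt with its nut lying on the table, about 130 mm long and 36 mm high. Origin: under its middle. Bystander.
Things that resemble listed ones, but are neither listed nor needed, are in the scene too. Leave any green look-alike of the punch alone. Several things look just like the rig: the one meant starts nearest to the robot's base.

How it is judged (in metres and radians):
On the way, in this order (a step that is already met when the one before it is completed fails the run):
1. the punch is lifted clear out of its stand (z of punch in the frame of stand above 0.125 m), for 0.1 s.
2. the punch trips, upright, with its tip in the recess of the bolt in the rig (value of joint hammer above 0.0035 m and horizontal distance between nose and rig_axis below 0.0045 m and angle between punch's own z axis and vertical below 0.15 rad).
At the end, for the whole second after the job is handed in: The punch stands at rest upright (within 0.08 rad) in the stand's hole (within 6 mm of its centre), its flange down on the block (within 3 mm), cocked again (hammer under 2.5 mm), and let go (horizontal distance between punch and stand below 0.006 m and z of punch in the frame of stand between 0.062 and 0.069 m and angle between punch's own z axis and vertical below 0.08 rad and value of joint hammer below 0.0025 m and linear speed of punch below 0.02 m/s); the robot touches nothing.
It fails at once if the tip is pressed with more than 25 N (driven onto its stop) (contact force between nose and anything else above 25 N).
It fails at once if the punch is tripped anywhere but in the recess (value of joint hammer above 0.0035 m and horizontal distance between nose and rig_axis above 0.006 m).
It fails at once if the rig's button is pressed (value of joint button above 0.003 m).
It fails at once if a bystander is moved by more than 20 mm (distance of any of ring_gauge, clip_plate, depth_gauge, bolt_up, bolt_lying from where it was at the start of the episode above 0.02 m).
It also fails if it takes over 67 s, if anything falls off the work surface, if the arm or the gripper's body presses on something with over 40 N, if the wrist force passes 120 N, or if a joint passes its speed limit or range.

## Working session

There is one attempt and no reset: what is moved stays moved. The work goes in short steps, Python scripts to look and compute and a tool call to move; the robot and the scene stay as the last step left them, time stands still between calls to the robot, and variables do not carry over. Pictures are saved under pics/ and viewed, and the job is handed in when it is done.

Besides the shell and the picture viewer there is one more tool, called after "Call:" as name(argument=value, ...), one argument or row to a line, values as JSON. step_arm: Moves the arm, as the interface text tells. Its arguments: {"type":"object","properties":{"dr":{"type":"array"},"xyz":{"type":"array"},"gripper":{"type":"array"},"squeeze":{"type":"number"}},"required":["dr","xyz","gripper"]}

```bash
mkdir -p pics; cat > h.py <<'E'
import numpy as np, cv2, pickle
from workcell import bot
def save(n,im): cv2.imwrite('pics/'+n,im[:,:,::-1])
def proj(c,X):
    p=np.asarray(c['camera_matrix'])@(np.asarray(c['R'])@np.asarray(X)+np.asarray(c['t'])); return p[:2]/p[2]
def ray(c,uv):
    R=np.asarray(c['R']);t=np.asarray(c['t']);d=R.T@np.linalg.solve(np.asarray(c['camera_matrix']),[uv[0],uv[1],1.]);return -R.T@t,d/np.linalg.norm(d)
def atz(c,uv,z):
    o,d=ray(c,uv); return o+d*(z-o[2])/d[2]
def tri(c1,u1,c2,u2):
    A=[];b=[]
    M=np.zeros((3,3));v=np.zeros(3);rs=[ray(c1,u1),ray(c2,u2)]
    for o,d in rs:
        P=np.eye(3)-np.outer(d,d);M+=P;v+=P@o
    X=np.linalg.solve(M,v)
    return X,[np.linalg.norm((np.eye(3)-np.outer(d,d))@(X-o)) for o,d in rs]
E
python3 - <<'E'
from h import *
cs={}
for n in ('side','top'):
    c=bot.camera(n); cs[n]=c; save(n+'0.png',c['image'])
    print(n,np.round(ray(c,(320,240)),3), c['camera_matrix'][0][0])
    for th in ('punch','rig','stand','nose','button'):
        for r in bot.regions_of(c,th): print(th,round(r['p'],2),np.round(r['box'],1))
pickle.dump(cs,open('c0.pkl','wb'))
o=bot.get_obs();print(o)
E
```

```text
side [[ 0.237  0.607  0.934]
 [ 0.306 -0.566 -0.765]] 538.5751239005526
punch 0.87 [268.1 368.2  18.9  38. ]
punch 0.82 [298.  320.8  18.4  30.7]
rig 0.83 [277.  200.8  70.3  59.6]
rig 0.77 [374.6 219.2  61.7  54.4]
rig 0.43 [233.3 254.8  31.8  29.8]
stand 0.88 [295.8 336.5  45.2  55.7]
button 0.56 [292.7 191.1  10.2   8.1]
button 0.41 [394.6 205.2   5.9   9.3]
top [[ 0.491 -0.026  0.85 ]
 [ 0.122  0.011 -0.993]] 467.9980498433329
punch 0.8 [206.6 282.1  27.   21.1]
punch 0.72 [148.  278.9  30.2  19.1]
rig 0.94 [422.1 276.4  91.4  90.6]
rig 0.91 [376.1 156.2  66.8  87.7]
stand 0.88 [213.8 281.6  56.9  49.5]
button 0.54 [385.6 168.2  15.1  14.7]
button 0.51 [437.4 297.6  14.5  13.8]
button 0.31 [173.8 162.3  31.1  31.8]
{'time': 0.6, 'q': array([-6.45729208e+01,  4.97796063e+00,  1.00793178e+01,  9.50992901e+01,
       -1.80601294e-03,  9.00004680e+01]), 'qd': array([-0.04387751, -0.0759524 , -0.01023218,  0.05080422,  0.04248049,
       -0.01936816]), 'joint_efforts': array([-1.40790926e-04, -5.19816971e+01,  4.64697111e+01,  9.89183318e-04,
       -9.48602110e-05, -3.85390877e-06]), 'ee_pos': array([ 0.23614259, -0.49673006,  0.23130305]), 'tcp_rot': array([1.79997933e+02, 1.80599606e-03, 2.54266112e+01]), 'wrist_force': array([ 0.31379282, -0.36088601, -0.88940114]), 'torque': array([-0.04383339,  0.04484497, -0.01948223]), 'opening': 0.08557148513000679}
```

View pics/side0.png

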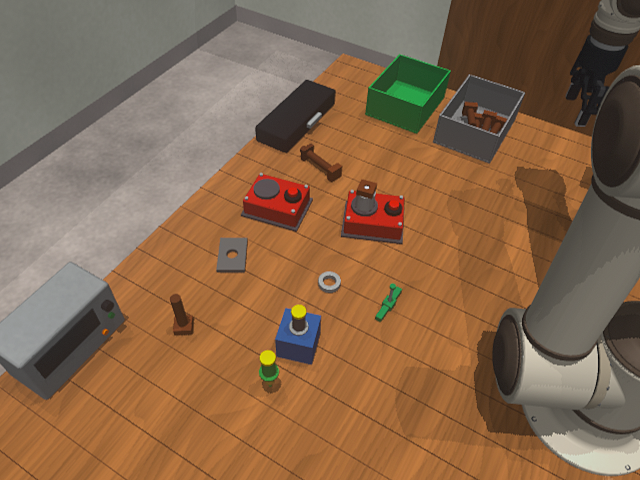

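View pics/top0.png

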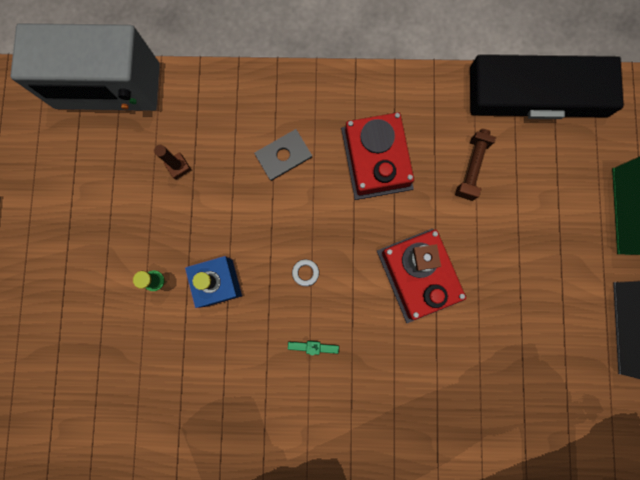

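The top view shows the yellow-capped punch in the blue stand at (206,282). A green look-alike stands outside it at (148,279). There are two rigs: (422,276), which is nearer the base and carries the bolt, and (376,156), which is farther and has no bolt. I'll confirm this in enlarged crops.

```bash
python3 - <<'E'
from h import *
cs=pickle.load(open('c0.pkl','rb'))
def crop(n,x0,y0,w,h,s): return cv2.resize(cs[n]['image'][y0:y0+h,x0:x0+w],None,fx=s,fy=s,interpolation=cv2.INTER_CUBIC)
a=np.hstack([crop('top',165,245,80,75,5),crop('top',380,225,80,75,5)]); save('crop_top.png',a)
a=np.hstack([crop('side',265,295,80,75,5),crop('side',335,170,80,75,5)]); save('crop_side.png',a)
for n in cs: print(n,np.round(ray(cs[n],(320,240))[0],3))
E
```

```text
side [0.237 0.607 0.934]
top [ 0.491 -0.026  0.85 ]
```

View pics/crop_top.png

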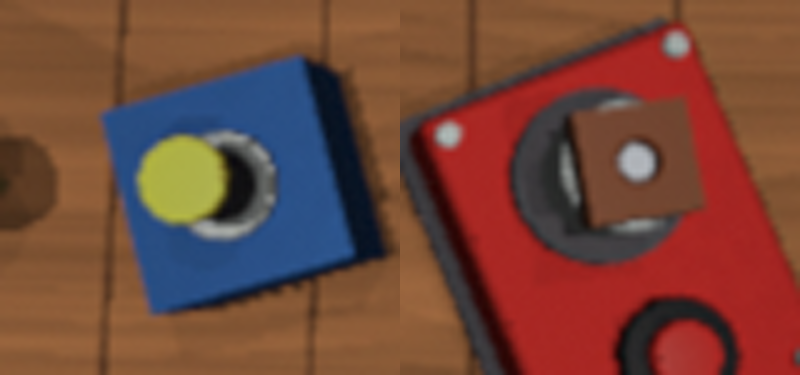

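View pics/crop_side.png

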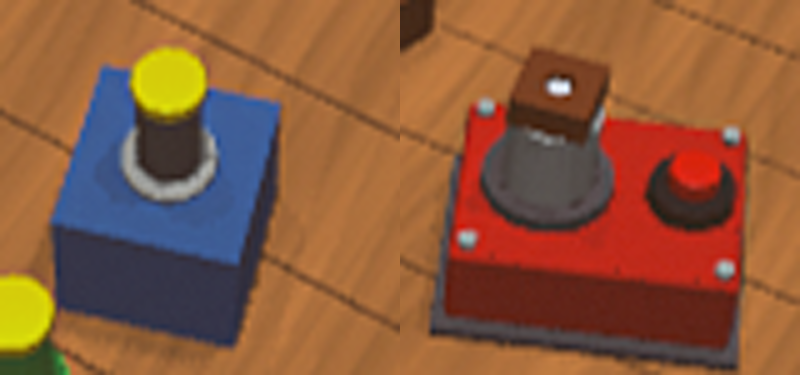

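```bash
cat >> h.py <<'E'
def cen(c,x0,y0,w,h,f):
    im=c['image'][y0:y0+h,x0:x0+w]; im=cv2.resize(im,None,fx=4,fy=4,interpolation=cv2.INTER_CUBIC).astype(int)
    m=f(im).astype(np.uint8); n,l,s,ce=cv2.connectedComponentsWithStats(m); k=1+np.argmax(s[1:,4])
    # ellipse centre
    b=s[k]; u=(ce[k]+.5)/4-.5+[x0,y0]; bb=[(b[0])/4-.5+x0,(b[1])/4-.5+y0,b[2]/4,b[3]/4]
    return u,np.array(bb)
yel=lambda i:(i[...,0]>110)&(i[...,1]>100)&(i[...,2]<80)
bright=lambda i:(i.min(-1)>140)
E
python3 - <<'E'
from h import *
cs=pickle.load(open('c0.pkl','rb'));T,S=cs['top'],cs['side']
def cp(x0,y0,u,v): return ((u+.5)/5-.5+x0,(v+.5)/5-.5+y0)
yt,b1=cen(T,185,265,45,30,yel); ys,b2=cen(S,285,300,30,22,yel); print('cap',yt,b1,ys,b2,tri(T,yt,S,ys))
# side cap blob may include side of cap; top face centre at z
print('cap@.123',atz(T,yt,.123),atz(S,ys,.12), 'proj', proj(T,atz(T,yt,.123)))
rt,b1=cen(T,417,247,20,20,bright); rs,b2=cen(S,355,180,25,14,bright); print('rec',rt,b1,rs,b2,tri(T,rt,S,rs))
ct=[cp(165,245,*p) for p in [(103,116),(302,57),(352,258),(153,313)]]
cw=np.array([atz(T,u,.066) for u in ct]); print('stand top',cw.round(4),cw.mean(0), np.linalg.norm(np.diff(cw,axis=0),axis=1))
cs_=[cp(265,295,*p) for p in [(103,66),(280,104),(238,262),(54,224)]]
cw2=np.array([atz(S,u,.066) for u in cs_]); print('stand side',cw2.round(4),cw2.mean(0),np.linalg.norm(np.diff(cw2,axis=0),axis=1))
print('stand tri', tri(T,proj(T,cw.mean(0)),S,proj(S,cw2.mean(0))))
# bolt head top corners
bt=[cp(380,225,*p) for p in [(169,113),(285,97),(305,206),(189,227)]]
bs=[cp(335,170,*p) for p in [(137,48),(209,66),(188,122),(112,98)]]
for z in(.09,.1,.11,.12,.126):
    a=np.array([atz(T,u,z) for u in bt]);b=np.array([atz(S,u,z) for u in bs])
    print(z,a.mean(0).round(4),b.mean(0).round(4),np.linalg.norm(np.diff(a,axis=0),axis=1).round(4),np.linalg.norm(np.diff(b,axis=0),axis=1).round(4))
# collar & button on deck
print('button',[atz(T,u,.05+.012).round(4) for u in [cp(380,225,286,354)]])
print('screws top',[atz(T,cp(380,225,*p),.05).round(4) for p in [(276,43),(48,134)]], 'side',[atz(S,cp(335,170,*p),.05).round(4) for p in [(86,106),(67,239),(325,269),(331,135)]])
E
```

```text
cap [201.24490703 280.48704539] [192.75 271.75  16.75  17.5 ] [298.52237682 307.79528536] [284.5 299.5  30.   18.5] (array([0.51271633, 0.16426312, 0.12612891]), [np.float64(0.0001735952186219862), np.float64(0.0001735952186221265)])
cap@.123 [0.51264952 0.16501929 0.123     ] [0.51497656 0.16095765 0.12      ] proj [201.24490703 280.48704539]
rec [426.89296407 256.91641717] [423.75 253.75   6.25   6.25] [366.37792398 187.03143275] [364.  185.5   4.5   3. ] (array([ 0.55768806, -0.1876523 ,  0.10883779]), [np.float64(0.00027475434310743167), np.float64(0.0002747543431075222)])
stand top [[0.535  0.2082 0.066 ]
 [0.5563 0.1421 0.066 ]
 [0.4895 0.1222 0.066 ]
 [0.4699 0.1877 0.066 ]] [0.51269964 0.16505362 0.066     ] [0.0695202  0.0696827  0.06842629]
stand side [[0.5549 0.1447 0.066 ]
 [0.4891 0.1239 0.066 ]
 [0.4683 0.1892 0.066 ]
 [0.5333 0.211  0.066 ]] [0.51141887 0.16721957 0.066     ] [0.06903658 0.06856007 0.06853888]
stand tri (array([0.51259203, 0.16572451, 0.06292361]), [np.float64(0.00020858113853871606), np.float64(0.0002085811385385487)])
0.09 [ 0.56   -0.1918  0.09  ] [ 0.5649 -0.2087  0.09  ] [0.0381 0.0359 0.0382] [0.0337 0.0377 0.0359]
0.1 [ 0.5591 -0.1896  0.1   ] [ 0.561  -0.1991  0.1   ] [0.0376 0.0354 0.0377] [0.0333 0.0373 0.0355]
0.11 [ 0.5582 -0.1875  0.11  ] [ 0.5571 -0.1894  0.11  ] [0.0371 0.035  0.0372] [0.0329 0.0368 0.0351]
0.12 [ 0.5572 -0.1853  0.12  ] [ 0.5533 -0.1798  0.12  ] [0.0366 0.0345 0.0367] [0.0325 0.0364 0.0346]
0.126 [ 0.5567 -0.184   0.126 ] [ 0.5509 -0.174   0.126 ] [0.0363 0.0342 0.0364] [0.0323 0.0361 0.0344]
button [array([ 0.4983, -0.2137,  0.062 ])]
screws top [array([ 0.6045, -0.2142,  0.05  ]), array([ 0.5714, -0.1361,  0.05  ])] side [array([ 0.6034, -0.2152,  0.05  ]), array([ 0.5708, -0.1368,  0.05  ]), array([ 0.4653, -0.1815,  0.05  ]), array([ 0.4983, -0.2587,  0.05  ])]
```

Both views agree. The stand and punch axis are at (0.5126, 0.1652), with the top face at about 0.066. The recess is at (0.5577, −0.187), with the head top about 0.111–0.113 high and 65 mm from the button, as the text says. The rig is the near one with the bolt. I'm moving over the punch and turning the jaws to open along world x, away from the look-alike.

Call:
step_arm(
  dr=[
    [0,0,-0.07],
    [0,0,-0.14],
    [0,0,-0.21],
    [0,0,-0.28],
    [0,0,-0.35],
    [0,0,-0.42],
    [0,0,-0.49],
    [0,0,-0.56],
  ],
  xyz=[
    [0.83,-0.75,0],
    [1.66,-1.5,0],
    [2.49,-2.25,0],
    [3.32,-3.0,0],
    [4.15,-3.75,0],
    [4.98,-4.5,0],
    [5.81,-5.25,0],
    [6.64,-6.0,0],
  ],
  gripper=[1,1,1,1,1,1,1,1],
)

```text
time: 1.4
ee_pos: [0.3732, -0.1642, 0.2315]
tcp_rot: [180.0, -0.0, 57.7]
wrist_force: [1.4, -0.8, -0.5]
opening: 0.0853
```

```bash
cat >> h.py <<'E'
from scipy.spatial.transform import Rotation as Ro
def plan(pos,yaw,cmd=None):
    o=bot.get_obs(); p=o['ee_pos'];R=Ro.from_euler('xyz',o['tcp_rot'],degrees=True)
    G=Ro.from_euler('xyz',[180,0,yaw],degrees=True)
    print('t',o['time'],'pos',p.round(4),'rot',o['tcp_rot'].round(2),'F',o['wrist_force'].round(2),'op',round(o['opening'],4))
    print('xyz units',(R.inv().apply(np.array(pos)-p)/.04).round(3),'dr',(R.inv()*G).as_rotvec().round(4))
E
python3 -c "
from h import *
plan([.5126,.1652,.231],90)"
```

```text
t 1.4 pos [ 0.3732 -0.1642  0.2315] rot [ 1.7995e+02 -1.0000e-02  5.7660e+01] F [ 1.4  -0.82 -0.47] op 0.0853
xyz units [ 8.822 -1.463  0.014] dr [ 9.000e-04  1.000e-04 -5.645e-01]
```

Call:
step_arm(
  dr=[
    [0,0,-0.08],
    [0,0,-0.16],
    [0,0,-0.24],
    [0,0,-0.32],
    [0,0,-0.4],
    [0,0,-0.48],
    [0,0,-0.54],
    [0,0,-0.565],
  ],
  xyz=[
    [1.2,-0.2,0],
    [2.4,-0.4,0],
    [3.6,-0.6,0],
    [4.8,-0.8,0],
    [6.0,-1.0,0],
    [7.2,-1.2,0],
    [8.2,-1.37,0],
    [8.83,-1.47,0],
  ],
  gripper=[1,1,1,1,1,1,1,1],
)

```text
time: 2.2
ee_pos: [0.5136, 0.1664, 0.2308]
tcp_rot: [-180.0, -0.0, 90.1]
wrist_force: [-0.9, -0.2, 0.3]
opening: 0.0852
```

```bash
python3 -c "
from h import *
plan([.5126,.1652,.074],90)"
```

```text
t 2.2 pos [0.5136 0.1664 0.2308] rot [-1.7999e+02 -1.0000e-02  9.0130e+01] F [-0.9 -0.2  0.3] op 0.0852
xyz units [-0.03  -0.024  3.921] dr [-0.0002 -0.0002  0.0023]
```

Call:
step_arm(
  dr=[
    [0,0,0],
    [0,0,0],
    [0,0,0],
    [0,0,0],
    [0,0,0],
    [0,0,0],
    [0,0,0],
    [0,0,0],
  ],
  xyz=[
    [-0.03,-0.03,0.6],
    [-0.03,-0.03,1.2],
    [-0.03,-0.03,1.8],
    [-0.03,-0.03,2.4],
    [-0.03,-0.03,2.9],
    [-0.03,-0.03,3.2],
    [-0.03,-0.03,3.3],
    [-0.03,-0.03,3.3],
  ],
  gripper=[1,1,1,1,1,1,1,1],
)

```text
time: 3.0
ee_pos: [0.5119, 0.1624, 0.0994]
tcp_rot: [-180.0, 0.0, 89.9]
wrist_force: [0.0, 0.1, -0.0]
opening: 0.0852
```

```bash
cat >> h.py <<'E'
def look(tag,cs,boxes,s=5):
    out=[]
    for n in boxes:
        x0,y0,w,h=boxes[n]; out.append(cv2.resize(cs[n]['image'][y0:y0+h,x0:x0+w],None,fx=s,fy=s,interpolation=cv2.INTER_CUBIC))
    save(tag,np.hstack(out))
E
python3 -c "
from h import *
cs={n:bot.camera(n) for n in('side','top')}
look('g1.png',cs,{'side':(250,270,80,110),'top':(165,235,80,110)})
plan([.5126,.1652,.074],90)"
```

```text
t 3.1 pos [0.5124 0.1625 0.1003] rot [ 1.7993e+02 -2.0000e-02  8.9880e+01] F [0.47 0.15 0.07] op 0.0852
xyz units [0.067 0.005 0.659] dr [ 0.0013 -0.0004 -0.002 ]
```

View pics/g1.png

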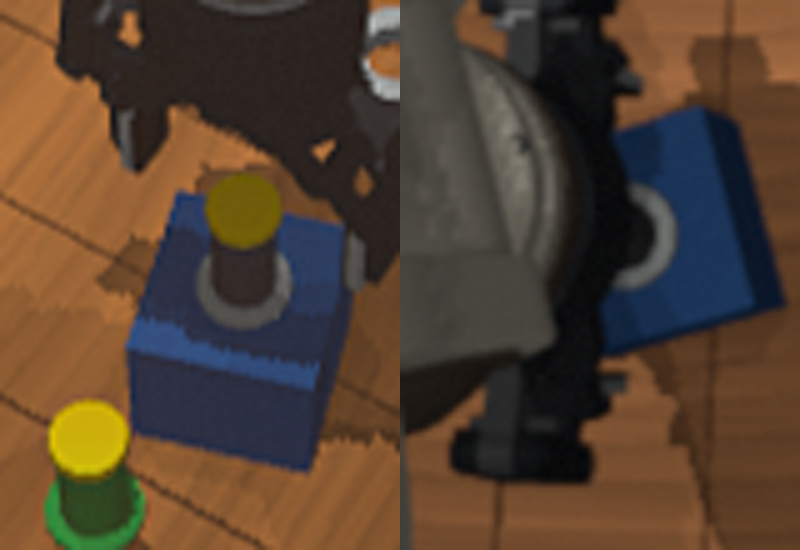

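```bash
python3 -c "
from h import *
c=pickle.load(open('c0.pkl','rb'))['side']
for z in(.1,.113): 
  for dx in (-.0426,.0426):print(z,dx,(proj(c,[.5124+dx,.163,z])-[250,270])*5)
P=[]
for i in range(4):
  bot.camera('side'); o=bot.get_obs();P.append(o['ee_pos'])
print(np.array(P).round(4),np.mean(P,0))
"
```

```text
0.1 -0.0426 [347.16509798 280.18741314]
0.1 0.0426 [146.99785559 174.21107575]
0.113 -0.0426 [348.25167237 260.99887659]
0.113 0.0426 [146.02148257 154.4811041 ]
[[0.5125 0.1625 0.1005]
 [0.5124 0.1626 0.1004]
 [0.5123 0.1625 0.1002]
 [0.5123 0.1625 0.1001]] [0.51236984 0.16252604 0.10027445]
```

The side view shows the fingers straddling the punch, with the tips near TCP height (crop (130,170) and (345,280)). Because the pads swing forward as they close, I'll stay high, half-close and look before the final descent.

Call:
step_arm(
  dr=[
    [0,0,0],
    [0,0,0],
    [0,0,0],
    [0,0,0],
    [0,0,0],
    [0,0,0],
    [0,0,0],
    [0,0,0],
  ],
  xyz=[
    [0.06,0,0.1],
    [0.06,0,0.2],
    [0.06,0,0.2],
    [0.06,0,0.2],
    [0.06,0,0.2],
    [0.06,0,0.2],
    [0.06,0,0.2],
    [0.06,0,0.2],
  ],
  gripper=[0.45,0.45,0.45,0.45,0.45,0.45,0.45,0.45],
)

```text
time: 4.1
ee_pos: [0.5119, 0.1648, 0.0914]
tcp_rot: [180.0, -0.0, 89.9]
wrist_force: [1.0, 0.2, -0.2]
opening: 0.038
```

```bash
python3 -c "
from h import *
cs={n:bot.camera(n) for n in('side','top')}
look('g2.png',cs,{'side':(250,270,80,110),'top':(165,235,80,110)})
plan([.5126,.1652,.074],90)
o=bot.get_obs();p=o['ee_pos'];h=o['opening']/2
for z in (0,-.01):
  for dx in(-h,h): print(z,dx,(proj(cs['side'],p+[dx,0,z])-[250,270])*5)
"
```

```text
t 4.2 pos [0.5119 0.1648 0.0913] rot [180.     0.    89.88] F [ 0.08  0.34 -0.11] op 0.0381
xyz units [0.011 0.017 0.433] dr [ 0.0001  0.     -0.002 ]
0 -0.01906207793006207 [289.06030673 267.20184103]
0 0.01906207793006207 [200.02438986 219.8428485 ]
-0.01 -0.01906207793006207 [288.70286789 281.60342745]
-0.01 0.01906207793006207 [200.35597234 234.43181756]
```

View pics/g2.png

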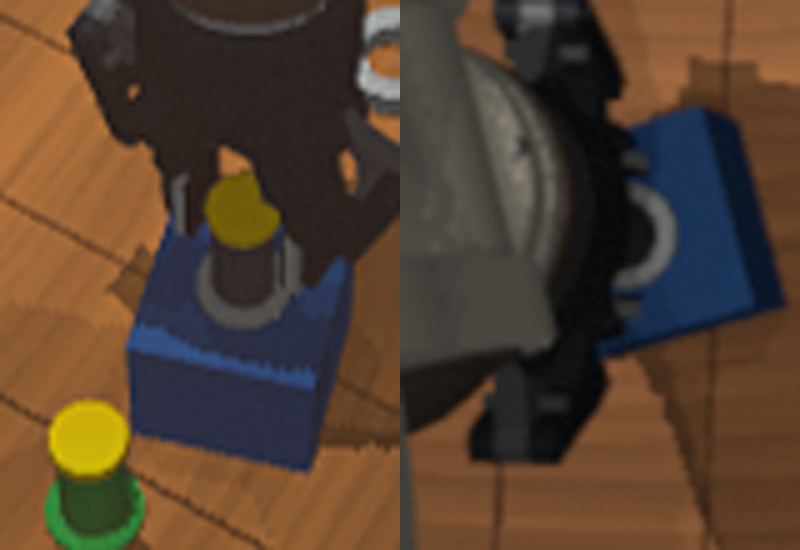

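Fingertips straddle the barrel, with their lower edges near TCP height. I'll descend to 5 mm above the flange and grip.

Call:
step_arm(
  dr=[
    [0,0,0],
    [0,0,0],
    [0,0,0],
    [0,0,0],
    [0,0,0],
    [0,0,0],
    [0,0,0],
    [0,0,0],
  ],
  xyz=[
    [0.01,0.015,0.15],
    [0.01,0.015,0.3],
    [0.01,0.015,0.38],
    [0.01,0.015,0.38],
    [0.01,0.015,0.38],
    [0.01,0.015,0.38],
    [0.01,0.015,0.38],
    [0.01,0.015,0.38],
  ],
  gripper=[0.45,0.45,0.45,0.45,0.2,0.1,0.1,0.1],
  squeeze=70,
)

```text
time: 5.0
ee_pos: [0.5125, 0.1652, 0.0761]
tcp_rot: [180.0, 0.0, 89.9]
wrist_force: [0.7, 0.1, -1.6]
opening: 0.0232
```

```bash
python3 -c "
from h import *
cs={n:bot.camera(n) for n in('side','top')}
look('g3.png',cs,{'side':(250,270,80,110),'top':(165,235,80,110)})
plan([.5126,.1652,.074],90)
"
```

```text
t 5.1 pos [0.5125 0.1652 0.0761] rot [180.     0.    89.88] F [ 0.85 -0.3  -1.49] op 0.0232
xyz units [0.001 0.002 0.052] dr [ 0.      0.     -0.0021]
```

View pics/g3.png

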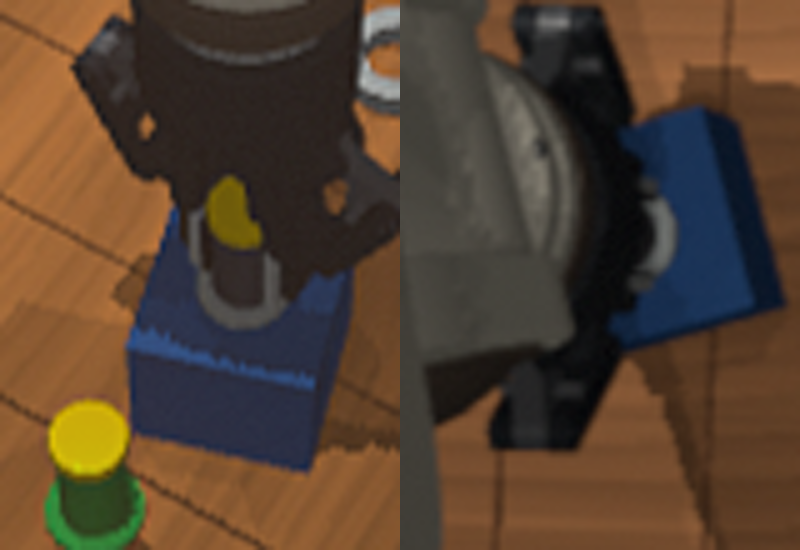

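The grip holds: opening 23.2 mm on the barrel, fingertips just over the flange ring. Lifting straight up.

Call:
step_arm(
  dr=[
    [0,0,0],
    [0,0,0],
    [0,0,0],
    [0,0,0],
    [0,0,0],
    [0,0,0],
    [0,0,0],
    [0,0,0],
  ],
  xyz=[
    [0,0,-0.25],
    [0,0,-0.75],
    [0,0,-1.3],
    [0,0,-2.0],
    [0,0,-2.7],
    [0,0,-3.3],
    [0,0,-3.8],
    [0,0,-4.0],
  ],
  gripper=[0.1,0.1,0.1,0.1,0.1,0.1,0.1,0.1],
)

```text
time: 5.9
ee_pos: [0.513, 0.1653, 0.2389]
tcp_rot: [179.8, -0.1, 89.9]
wrist_force: [0.2, 0.0, -1.7]
opening: 0.0227
```

```bash
python3 -c "
from h import *
cs={n:bot.camera(n) for n in('side','top')}
look('g4.png',cs,{'side':(240,220,80,110),'top':(140,235,80,110)})
plan([.5577,-.187,.236],90)
o=bot.get_obs();p=o['ee_pos']
print((proj(cs['side'],p+[0,0,-.0641])-[240,220])*5)
"
```

```text
t 6.0 pos [0.5129 0.1653 0.2373] rot [ 1.7989e+02 -4.0000e-02  8.9880e+01] F [ 0.63 -0.23 -3.34] op 0.0231
xyz units [-8.806  1.138  0.03 ] dr [ 0.0019 -0.0006 -0.002 ]
[291.01362027 365.44692322]
```

View pics/g4.png

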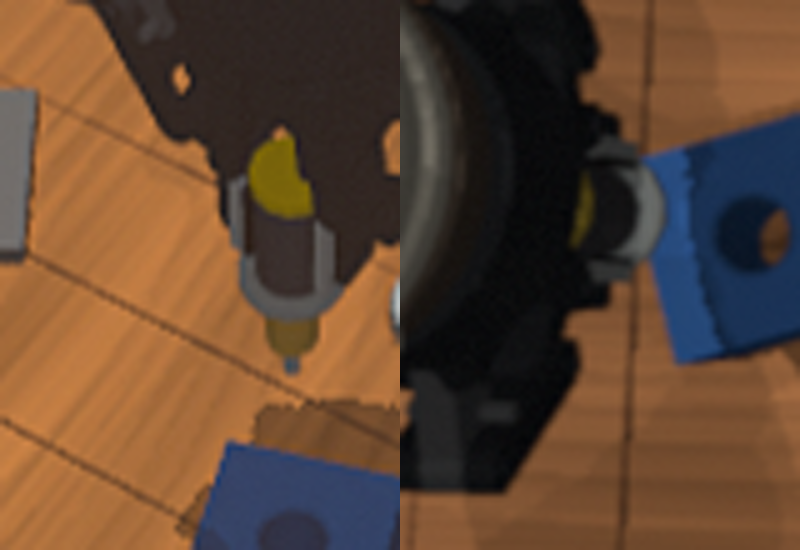

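Punch is out and upright. Its tip appears at crop (292,372), where I predicted (291,365). I'm carrying it to the rig in two calls.

Call:
step_arm(
  dr=[
    [0,0,0],
    [0,0,0],
    [0,0,0],
    [0,0,0],
    [0,0,0],
    [0,0,0],
    [0,0,0],
    [0,0,0],
  ],
  xyz=[
    [-0.3,0.03,0],
    [-0.9,0.11,0],
    [-1.6,0.2,0],
    [-2.4,0.3,0],
    [-3.2,0.4,0],
    [-4.0,0.5,0],
    [-4.8,0.62,0],
    [-5.6,0.72,0],
  ],
  gripper=[0.1,0.1,0.1,0.1,0.1,0.1,0.1,0.1],
)

```text
time: 6.8
ee_pos: [0.5401, -0.0609, 0.2347]
tcp_rot: [-179.9, -0.0, 89.9]
wrist_force: [0.3, -0.5, -1.8]
opening: 0.0233
```

Call:
step_arm(
  dr=[
    [0,0,0],
    [0,0,0],
    [0,0,0],
    [0,0,0],
    [0,0,0],
    [0,0,0],
    [0,0,0],
    [0,0,0],
  ],
  xyz=[
    [-0.8,0.1,0],
    [-1.6,0.21,0],
    [-2.3,0.3,0],
    [-2.8,0.37,0],
    [-3.1,0.41,0],
    [-3.2,0.42,0],
    [-3.2,0.42,0],
    [-3.2,0.42,0],
  ],
  gripper=[0.1,0.1,0.1,0.1,0.1,0.1,0.1,0.1],
)

```text
time: 7.6
ee_pos: [0.5572, -0.1862, 0.236]
tcp_rot: [-180.0, -0.0, 89.9]
wrist_force: [-0.1, 0.0, -2.0]
opening: 0.023
```

```bash
python3 -c "
from h import *
cs={n:bot.camera(n) for n in('side','top')}
pickle.dump(cs,open('c5.pkl','wb'))
look('g5.png',cs,{'side':(320,130,80,110),'top':(390,205,80,110)})
plan([.5577,-.187,.183],90)
o=bot.get_obs();p=o['ee_pos']
print((proj(cs['side'],p+[0,0,-.0641])-[320,130])*5)
"
```

```text
t 7.7 pos [ 0.5574 -0.1861  0.2362] rot [ 1.7999e+02 -1.0000e-02  8.9950e+01] F [-0.09  0.87 -2.05] op 0.023
xyz units [-0.024  0.008  1.33 ] dr [ 0.0001 -0.0001 -0.001 ]
[244.68921155 179.26869924]
```

View pics/g5.png

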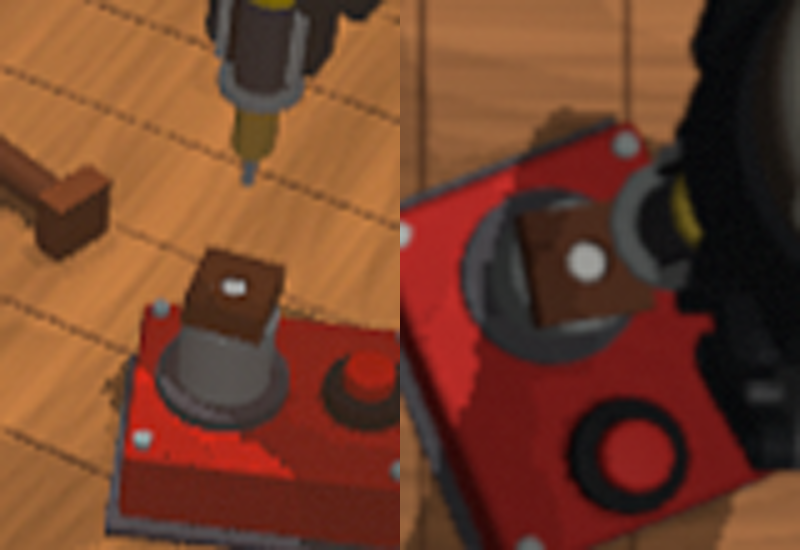

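Tip is at side crop (247,184), above the recess at crop (234,287). I'll descend to about 6 mm over the estimated head top and look again.

Call:
step_arm(
  dr=[
    [0,0,0],
    [0,0,0],
    [0,0,0],
    [0,0,0],
    [0,0,0],
    [0,0,0],
    [0,0,0],
    [0,0,0],
  ],
  xyz=[
    [-0.02,0,0.3],
    [-0.02,0,0.6],
    [-0.02,0,0.9],
    [-0.02,0,1.1],
    [-0.02,0,1.2],
    [-0.02,0,1.25],
    [-0.02,0,1.28],
    [-0.02,0,1.28],
  ],
  gripper=[0.1,0.1,0.1,0.1,0.1,0.1,0.1,0.1],
)

```text
time: 8.5
ee_pos: [0.5575, -0.1878, 0.1852]
tcp_rot: [180.0, 0.0, 89.9]
wrist_force: [-1.0, 0.3, -2.1]
opening: 0.0233
```

```bash
python3 -c "
from h import *
cs={n:bot.camera(n) for n in('side','top')}
pickle.dump(cs,open('c6.pkl','wb'))
look('g6.png',cs,{'side':(345,150,50,60),'top':(400,220,50,60)},8)
plan([.5577,-.187,.183],90)
o=bot.get_obs();p=o['ee_pos']
print((proj(cs['side'],p+[0,0,-.0641])-[345,150])*8, (proj(cs['side'],[.5577,-.187,.1115])-[345,150])*8,(proj(cs['side'],[.5577,-.187,.1065])-[345,150])*8)
"
```

```text
t 8.6 pos [ 0.5575 -0.1878  0.1853] rot [1.7997e+02 1.0000e-02 8.9880e+01] F [ 0.16  0.29 -2.54] op 0.023
xyz units [0.019 0.004 0.057] dr [ 0.0006  0.0002 -0.002 ]
[175.03852599 263.4086055 ] [169.82363312 290.52462884] [168.07355264 303.65331213]
```

View pics/g6.png

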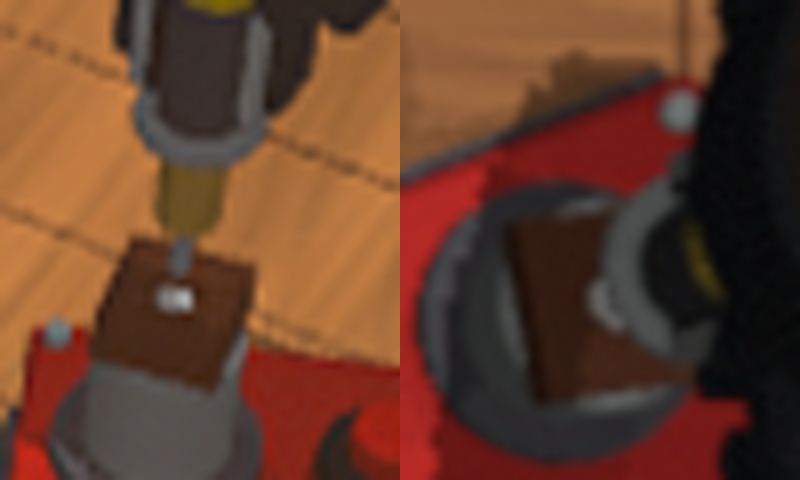

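```bash
python3 -c "
from h import *
cs=pickle.load(open('c6.pkl','rb'))
p=np.array([.5575,-.1878,.1853])
out=[]
for n,(x0,y0) in {'side':(345,150),'top':(400,220)}.items():
    s=8;im=cv2.resize(cs[n]['image'][y0:y0+60,x0:x0+50],None,fx=s,fy=s,interpolation=cv2.INTER_CUBIC)
    def poly(P,col):
        q=np.array([((proj(cs[n],X)-[x0,y0])+.5)*s-.5 for X in P]); cv2.polylines(im,[np.round(q*8).astype(int)],True,col,1,cv2.LINE_AA,3)
    th=np.linspace(0,6.283,60)
    circ=lambda c,r,z:[np.array([c[0]+r*np.cos(t),c[1]+r*np.sin(t),z]) for t in th]
    poly(circ(p,.018,p[2]-.0101),(0,255,0)); poly(circ(p,.018,p[2]-.0051),(0,255,255))
    poly(circ(p,.003,p[2]-.0621),(255,255,0)); poly(circ(p,.009,p[2]-.0441),(255,255,0))
    r=[.5577,-.187]
    poly(circ(r,.006,.1115),(255,0,255)); poly(circ(r,.006,.1065),(255,255,255))
    out.append(im)
save('ov6.png',np.hstack(out))
"
```

```text
(no output)
```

View pics/ov6.png

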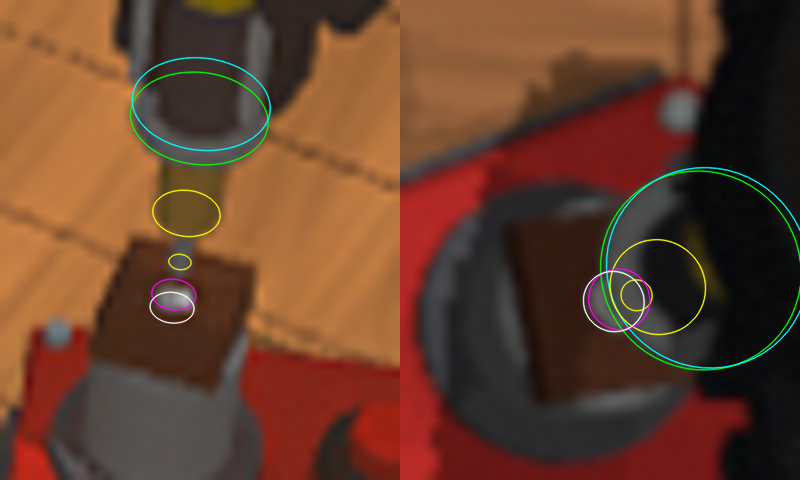

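The overlays agree to within about 1 mm. I'll nudge tool x by +0.02 (+0.8 mm in y) and start feeling down.

Call:
step_arm(
  dr=[
    [0,0,0],
    [0,0,0],
    [0,0,0],
    [0,0,0],
    [0,0,0],
    [0,0,0],
    [0,0,0],
    [0,0,0],
  ],
  xyz=[
    [0.02,0,0.02],
    [0.02,0,0.05],
    [0.02,0,0.08],
    [0.02,0,0.11],
    [0.02,0,0.14],
    [0.02,0,0.17],
    [0.02,0,0.2],
    [0.02,0,0.2],
  ],
  gripper=[0.1,0.1,0.1,0.1,0.1,0.1,0.1,0.1],
)

```text
time: 9.4
ee_pos: [0.5573, -0.1869, 0.1766]
tcp_rot: [-180.0, -0.0, 89.9]
wrist_force: [-1.1, -0.4, -2.1]
opening: 0.0235
```

```bash
python3 -c "
from h import *
cs={n:bot.camera(n) for n in('side',)}
look('g7.png',cs,{'side':(345,150,50,60)},8)
plan([.5577,-.187,.183],90)
"
```

```text
t 9.45 pos [ 0.5574 -0.1869  0.1768] rot [-179.99   -0.     89.89] F [ 0.11  0.26 -1.92] op 0.0228
xyz units [-0.003  0.008 -0.155] dr [-0.0001 -0.     -0.002 ]
```

View pics/g7.png

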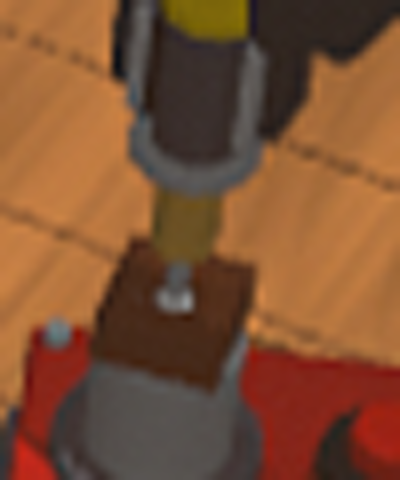

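The tip is at crop (178,293), over the recess (175,300). Continuing slowly.

Call:
step_arm(
  dr=[
    [0,0,0],
    [0,0,0],
    [0,0,0],
    [0,0,0],
    [0,0,0],
    [0,0,0],
    [0,0,0],
    [0,0,0],
  ],
  xyz=[
    [0,0,0.015],
    [0,0,0.03],
    [0,0,0.045],
    [0,0,0.06],
    [0,0,0.075],
    [0,0,0.09],
    [0,0,0.1],
    [0,0,0.1],
  ],
  gripper=[0.1,0.1,0.1,0.1,0.1,0.1,0.1,0.1],
)

```text
time: 10.25
ee_pos: [0.5574, -0.1869, 0.1732]
tcp_rot: [180.0, 0.0, 89.9]
wrist_force: [0.6, -0.5, -0.2]
opening: 0.0233
```

```bash
python3 -c "
from h import *
cs={n:bot.camera(n) for n in('side',)}
look('g8.png',cs,{'side':(345,150,50,60)},8)
plan([.5577,-.187,.183],90)
"
```

```text
t 10.3 pos [ 0.5574 -0.1869  0.1731] rot [1.7998e+02 1.0000e-02 8.9880e+01] F [-0.38  0.72 -0.1 ] op 0.023
xyz units [-0.002  0.007 -0.246] dr [ 0.0003  0.0002 -0.002 ]
```

View pics/g8.png

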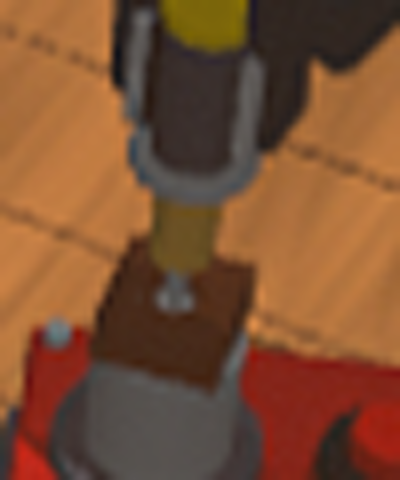

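Wrist force rose from −2.1 to −0.1 N, so the tip has made contact at TCP z of about 0.173. That matches the recess floor measured by triangulation (tip about 0.109), and the pin stands in the middle of the bright floor at (175,300). Pressing in small steps.

Call:
step_arm(
  dr=[
    [0,0,0],
    [0,0,0],
    [0,0,0],
    [0,0,0],
    [0,0,0],
    [0,0,0],
    [0,0,0],
    [0,0,0],
  ],
  xyz=[
    [0,0,0.01],
    [0,0,0.02],
    [0,0,0.03],
    [0,0,0.04],
    [0,0,0.05],
    [0,0,0.05],
    [0,0,0.05],
    [0,0,0.05],
  ],
  gripper=[0.1,0.1,0.1,0.1,0.1,0.1,0.1,0.1],
)

```text
time: 11.1
ee_pos: [0.5575, -0.1869, 0.1711]
tcp_rot: [180.0, 0.0, 89.9]
wrist_force: [-0.5, -0.7, 4.7]
opening: 0.023
```

Call:
step_arm(
  dr=[
    [0,0,0],
    [0,0,0],
    [0,0,0],
    [0,0,0],
    [0,0,0],
    [0,0,0],
    [0,0,0],
    [0,0,0],
  ],
  xyz=[
    [0,0,0.01],
    [0,0,0.02],
    [0,0,0.03],
    [0,0,0.04],
    [0,0,0.04],
    [0,0,0.04],
    [0,0,0.04],
    [0,0,0.04],
  ],
  gripper=[0.1,0.1,0.1,0.1,0.1,0.1,0.1,0.1],
)

```text
time: 11.9
ee_pos: [0.5575, -0.187, 0.1697]
tcp_rot: [180.0, 0.0, 89.9]
wrist_force: [-0.2, -0.9, 7.1]
opening: 0.023
```

Call:
step_arm(
  dr=[
    [0,0,0],
    [0,0,0],
    [0,0,0],
    [0,0,0],
    [0,0,0],
    [0,0,0],
    [0,0,0],
    [0,0,0],
  ],
  xyz=[
    [0,0,0.005],
    [0,0,0.01],
    [0,0,0.015],
    [0,0,0.02],
    [0,0,0.025],
    [0,0,0.025],
    [0,0,0.025],
    [0,0,0.025],
  ],
  gripper=[0.1,0.1,0.1,0.1,0.1,0.1,0.1,0.1],
)

```text
time: 12.7
ee_pos: [0.5575, -0.187, 0.1689]
tcp_rot: [179.9, 0.0, 89.9]
wrist_force: [-1.6, 0.1, 8.0]
opening: 0.0232
```

```bash
python3 -c "
from h import *
cs={n:bot.camera(n) for n in('side',)}
look('g9.png',cs,{'side':(345,150,50,60)},8)
plan([.5577,-.187,.183],90)
"
```

```text
t 12.75 pos [ 0.5575 -0.187   0.1689] rot [1.7995e+02 2.0000e-02 8.9880e+01] F [-0.35 -0.39  7.94] op 0.0235
xyz units [ 0.     0.004 -0.353] dr [ 0.0009  0.0004 -0.002 ]
```

View pics/g9.png

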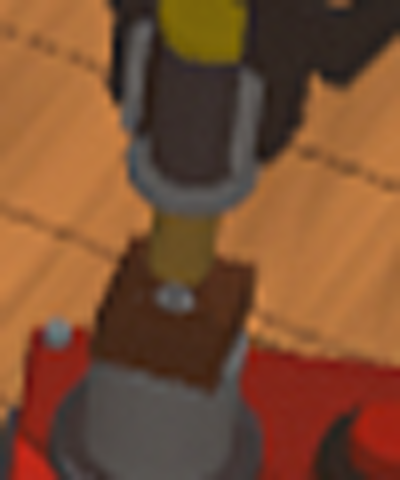

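Call:
step_arm(
  dr=[
    [0,0,0],
    [0,0,0],
    [0,0,0],
    [0,0,0],
    [0,0,0],
    [0,0,0],
    [0,0,0],
    [0,0,0],
  ],
  xyz=[
    [0,0,0.005],
    [0,0,0.01],
    [0,0,0.015],
    [0,0,0.02],
    [0,0,0.02],
    [0,0,0.02],
    [0,0,0.02],
    [0,0,0.02],
  ],
  gripper=[0.1,0.1,0.1,0.1,0.1,0.1,0.1,0.1],
)

```text
time: 13.55
ee_pos: [0.5576, -0.187, 0.1682]
tcp_rot: [179.9, 0.0, 89.9]
wrist_force: [-1.2, -0.5, 7.9]
opening: 0.0232
```

Call:
step_arm(
  dr=[
    [0,0,0],
    [0,0,0],
    [0,0,0],
    [0,0,0],
    [0,0,0],
    [0,0,0],
    [0,0,0],
    [0,0,0],
  ],
  xyz=[
    [0,0,0.005],
    [0,0,0.01],
    [0,0,0.015],
    [0,0,0.02],
    [0,0,0.02],
    [0,0,0.02],
    [0,0,0.02],
    [0,0,0.02],
  ],
  gripper=[0.1,0.1,0.1,0.1,0.1,0.1,0.1,0.1],
)

```text
time: 14.35
ee_pos: [0.5576, -0.1871, 0.1675]
tcp_rot: [179.9, 0.0, 89.9]
wrist_force: [-2.0, -0.7, 7.6]
opening: 0.0232
```

```bash
python3 -c "
from h import *
cs={n:bot.camera(n) for n in('side',)}
look('g10.png',cs,{'side':(345,150,50,60)},8)
plan([.5577,-.187,.183],90)
"
```

```text
t 14.4 pos [ 0.5576 -0.187   0.1675] rot [1.7993e+02 3.0000e-02 8.9880e+01] F [-1.52 -0.42  9.49] op 0.0232
xyz units [ 0.001  0.003 -0.387] dr [ 0.0012  0.0005 -0.0021]
```

View pics/g10.png

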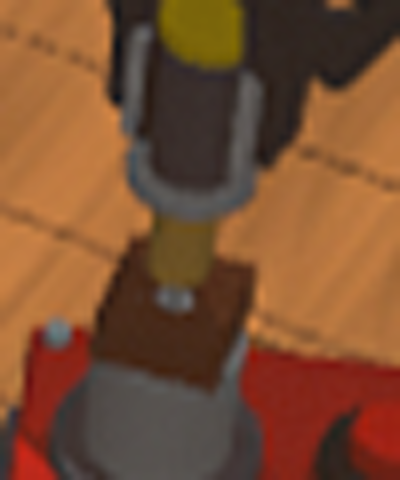

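Call:
step_arm(
  dr=[
    [0,0,0],
    [0,0,0],
    [0,0,0],
    [0,0,0],
    [0,0,0],
    [0,0,0],
    [0,0,0],
    [0,0,0],
  ],
  xyz=[
    [0,0,0.005],
    [0,0,0.01],
    [0,0,0.015],
    [0,0,0.015],
    [0,0,0.015],
    [0,0,0.015],
    [0,0,0.015],
    [0,0,0.015],
  ],
  gripper=[0.1,0.1,0.1,0.1,0.1,0.1,0.1,0.1],
)

```text
time: 15.2
ee_pos: [0.5575, -0.187, 0.1661]
tcp_rot: [180.0, 0.0, 89.9]
wrist_force: [0.8, -0.7, 5.2]
opening: 0.0231
```

```bash
python3 -c "
from h import *
F=[]
for i in range(6):
  bot.camera('side');F.append(bot.get_obs()['wrist_force'])
print(np.round(F,2),np.mean(F,0))
plan([.5577,-.187,.183],90)
"
```

```text
[[ 0.08 -2.57  4.85]
 [-0.06  0.36  5.25]
 [ 0.68 -0.42  5.21]
 [-0.04 -0.86  4.91]
 [ 0.42 -1.53  4.69]
 [-0.66 -0.61  5.21]] [ 0.06878307 -0.93710816  5.02228738]
t 15.5 pos [ 0.5575 -0.187   0.1661] rot [1.7998e+02 1.0000e-02 8.9890e+01] F [-0.66 -0.61  5.21] op 0.0229
xyz units [-0.     0.005 -0.421] dr [ 0.0003  0.0002 -0.002 ]
```

The wrist reading fell to 5.0 N, so the net load is about 7 N. The punch has tripped, exactly the described drop. Lifting straight up.

Call:
step_arm(
  dr=[
    [0,0,0],
    [0,0,0],
    [0,0,0],
    [0,0,0],
    [0,0,0],
    [0,0,0],
    [0,0,0],
    [0,0,0],
  ],
  xyz=[
    [0,0,-0.1],
    [0,0,-0.25],
    [0,0,-0.5],
    [0,0,-0.8],
    [0,0,-1.2],
    [0,0,-1.5],
    [0,0,-1.7],
    [0,0,-1.75],
  ],
  gripper=[0.1,0.1,0.1,0.1,0.1,0.1,0.1,0.1],
)

```text
time: 16.3
ee_pos: [0.5577, -0.187, 0.2372]
tcp_rot: [179.9, 0.0, 89.9]
wrist_force: [0.1, -0.3, -2.9]
opening: 0.023
```

```bash
python3 -c "
from h import *
cs={n:bot.camera(n) for n in('side','top')}
pickle.dump(cs,open('c11.pkl','wb'))
p=bot.get_obs()['ee_pos']
plan([.5126,.1652,.236],90)
def f(n,x0,y0):
    s=5;im=cv2.resize(cs[n]['image'][y0:y0+110,x0:x0+80],None,fx=s,fy=s,interpolation=cv2.INTER_CUBIC)
    th=np.linspace(0,6.283,60)
    for r,dz,col in ((.018,-.0101,(0,255,0)),(.003,-.0621,(255,255,0)),(.009,-.0441,(255,255,0)),(.014,.0469,(0,0,255))):
        q=np.array([((proj(cs[n],p+[r*np.cos(t),r*np.sin(t),dz])-[x0,y0])+.5)*s-.5 for t in th]); cv2.polylines(im,[np.round(q*8).astype(int)],True,col,1,cv2.LINE_AA,3)
    return im
save('g11.png',np.hstack([f('side',320,110),f('top',390,205)]))
# stand hole from top & side (empty)
look('hole.png',cs,{'side':(265,295,80,75),'top':(165,245,80,75)})
"
```

```text
t 16.4 pos [ 0.5575 -0.1869  0.2361] rot [-180.     -0.     89.88] F [-0.59 -0.88 -2.31] op 0.0231
xyz units [ 8.801e+00 -1.139e+00  2.000e-03] dr [-0.    -0.    -0.002]
```

View pics/g11.png

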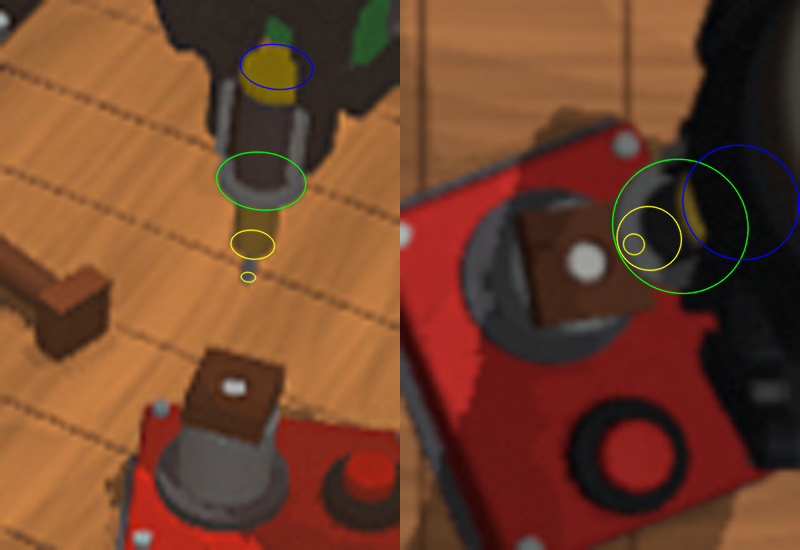

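View pics/hole.png

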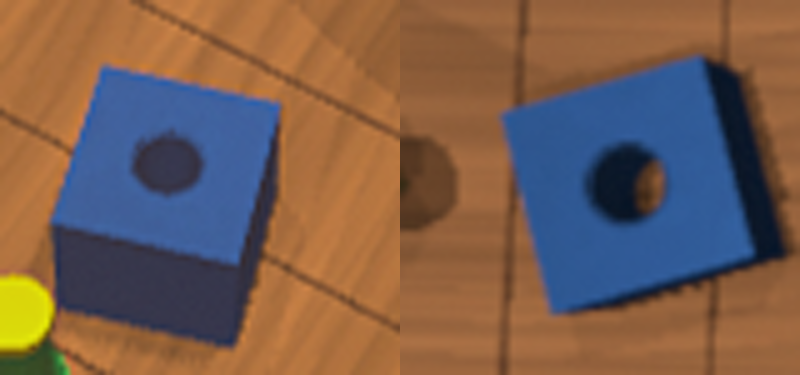

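The overlay matches the held punch, which hasn't slipped or tilted. The empty hole shows at side crop (168,163) and top crop (226,183). Carrying it back.

Call:
step_arm(
  dr=[
    [0,0,0],
    [0,0,0],
    [0,0,0],
    [0,0,0],
    [0,0,0],
    [0,0,0],
    [0,0,0],
    [0,0,0],
  ],
  xyz=[
    [0.3,-0.03,0],
    [0.9,-0.11,0],
    [1.6,-0.2,0],
    [2.4,-0.3,0],
    [3.2,-0.4,0],
    [4.0,-0.5,0],
    [4.8,-0.62,0],
    [5.6,-0.72,0],
  ],
  gripper=[0.1,0.1,0.1,0.1,0.1,0.1,0.1,0.1],
)

```text
time: 17.2
ee_pos: [0.528, 0.039, 0.2355]
tcp_rot: [-180.0, -0.0, 89.9]
wrist_force: [0.8, -0.2, -1.6]
opening: 0.0233
```

Call:
step_arm(
  dr=[
    [0,0,0],
    [0,0,0],
    [0,0,0],
    [0,0,0],
    [0,0,0],
    [0,0,0],
    [0,0,0],
    [0,0,0],
  ],
  xyz=[
    [0.8,-0.1,0],
    [1.6,-0.21,0],
    [2.3,-0.3,0],
    [2.8,-0.37,0],
    [3.1,-0.41,0],
    [3.2,-0.42,0],
    [3.2,-0.42,0],
    [3.2,-0.42,0],
  ],
  gripper=[0.1,0.1,0.1,0.1,0.1,0.1,0.1,0.1],
)

```text
time: 18.0
ee_pos: [0.5125, 0.1646, 0.236]
tcp_rot: [-180.0, 0.0, 89.9]
wrist_force: [-0.2, -0.3, -2.1]
opening: 0.0232
```

```bash
python3 -c "
from h import *
cs=pickle.load(open('c11.pkl','rb'));T,S=cs['top'],cs['side']
q=lambda x0,y0,u,v:((u+.5)/5-.5+x0,(v+.5)/5-.5+y0)
a=q(165,245,226,183);b=q(265,295,168,163);print('hole',atz(T,a,.066),atz(S,b,.066),tri(T,a,S,b))
plan([.5126,.1652,.145],90)
bot.camera('side');plan([.5126,.1652,.145],90)"
```

```text
hole [0.51349673 0.16558278 0.066     ] [0.51150082 0.16767857 0.066     ] (array([0.51307663, 0.1661771 , 0.06270516]), [np.float64(0.0005542182610769863), np.float64(0.0005542182610768882)])
t 18.0 pos [0.5125 0.1646 0.236 ] rot [-1.7999e+02  2.0000e-02  8.9850e+01] F [-0.23 -0.27 -2.07] op 0.0232
xyz units [1.700e-02 2.000e-03 2.275e+00] dr [-0.0001  0.0003 -0.0026]
t 18.05 pos [0.5126 0.1644 0.2361] rot [-1.800e+02  1.000e-02  8.983e+01] F [-0.15  0.07 -1.35] op 0.0235
xyz units [ 0.021 -0.     2.277] dr [-0.      0.0002 -0.003 ]
```

Call:
step_arm(
  dr=[
    [0,0,0],
    [0,0,0],
    [0,0,0],
    [0,0,0],
    [0,0,0],
    [0,0,0],
    [0,0,0],
    [0,0,0],
  ],
  xyz=[
    [0.025,0,0.4],
    [0.025,0,0.8],
    [0.025,0,1.2],
    [0.025,0,1.6],
    [0.025,0,2.0],
    [0.025,0,2.2],
    [0.025,0,2.3],
    [0.025,0,2.3],
  ],
  gripper=[0.1,0.1,0.1,0.1,0.1,0.1,0.1,0.1],
)

```text
time: 18.85
ee_pos: [0.5125, 0.1658, 0.144]
tcp_rot: [-180.0, 0.0, 89.9]
wrist_force: [-0.5, -0.0, -2.5]
opening: 0.0232
```

```bash
python3 -c "
from h import *
cs={n:bot.camera(n) for n in('side','top')}
look('g12.png',cs,{'side':(265,265,80,110),'top':(165,235,80,110)})
plan([.5127,.1654,.078],90)"
```

```text
t 18.95 pos [0.5128 0.1661 0.1449] rot [ 1.7995e+02 -2.0000e-02  8.9870e+01] F [-0.48  0.25 -1.66] op 0.0236
xyz units [-0.018 -0.004  1.671] dr [ 0.0009 -0.0003 -0.0023]
```

View pics/g12.png

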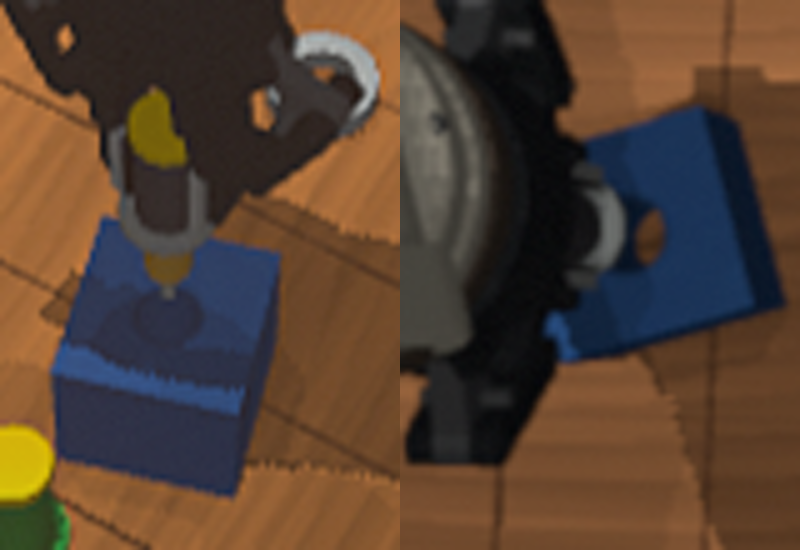

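The tip is centred over the hole (side crop (167,292); hole (168,313)). Inserting slowly.

Call:
step_arm(
  dr=[
    [0,0,0],
    [0,0,0],
    [0,0,0],
    [0,0,0],
    [0,0,0],
    [0,0,0],
    [0,0,0],
    [0,0,0],
  ],
  xyz=[
    [-0.01,0,0.15],
    [-0.01,0,0.3],
    [-0.01,0,0.45],
    [-0.01,0,0.6],
    [-0.01,0,0.75],
    [-0.01,0,0.9],
    [-0.01,0,1.05],
    [-0.01,0,1.15],
  ],
  gripper=[0.1,0.1,0.1,0.1,0.1,0.1,0.1,0.1],
)

```text
time: 19.75
ee_pos: [0.5123, 0.1657, 0.0974]
tcp_rot: [-180.0, 0.0, 89.9]
wrist_force: [-1.1, 0.2, -2.4]
opening: 0.0233
```

```bash
python3 -c "
from h import *
cs={n:bot.camera(n) for n in('side','top')}
look('g13.png',cs,{'side':(265,265,80,110),'top':(165,235,80,110)})
plan([.5127,.1654,.0765],90)"
```

```text
t 19.85 pos [0.5122 0.1657 0.0974] rot [-1.7995e+02  2.0000e-02  8.9890e+01] F [ 0.07  0.39 -2.65] op 0.0231
xyz units [-0.007  0.014  0.521] dr [-0.0009  0.0003 -0.002 ]
```

View pics/g13.png

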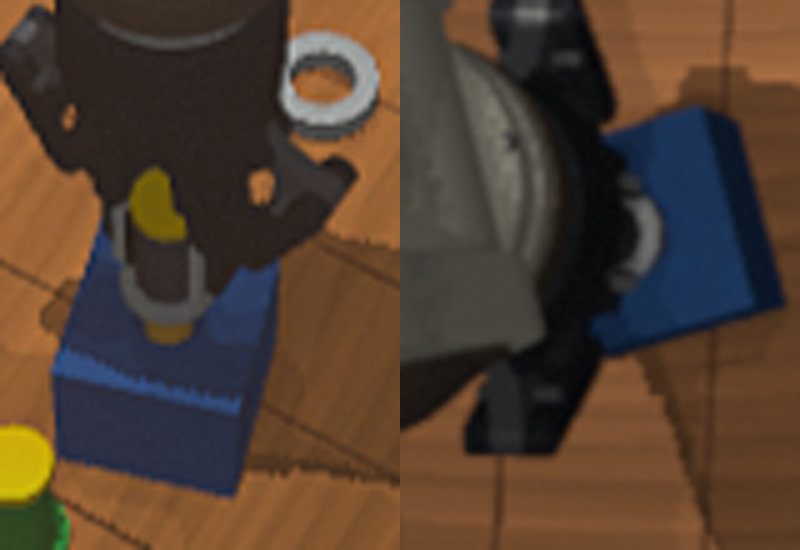

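Barrel is in the hole with no side force. Going down to just above seated height.

Call:
step_arm(
  dr=[
    [0,0,0],
    [0,0,0],
    [0,0,0],
    [0,0,0],
    [0,0,0],
    [0,0,0],
    [0,0,0],
    [0,0,0],
  ],
  xyz=[
    [0,0.01,0.1],
    [0,0.01,0.2],
    [0,0.01,0.3],
    [0,0.01,0.4],
    [0,0.01,0.45],
    [0,0.01,0.48],
    [0,0.01,0.5],
    [0,0.01,0.5],
  ],
  gripper=[0.1,0.1,0.1,0.1,0.1,0.1,0.1,0.1],
)

```text
time: 20.65
ee_pos: [0.5129, 0.1658, 0.0781]
tcp_rot: [180.0, 0.0, 89.9]
wrist_force: [0.5, -0.0, -1.4]
opening: 0.0229
```

Call:
step_arm(
  dr=[
    [0,0,0],
    [0,0,0],
    [0,0,0],
    [0,0,0],
    [0,0,0],
    [0,0,0],
    [0,0,0],
    [0,0,0],
  ],
  xyz=[
    [0,0,0.01],
    [0,0,0.02],
    [0,0,0.03],
    [0,0,0.04],
    [0,0,0.04],
    [0,0,0.04],
    [0,0,0.04],
    [0,0,0.04],
  ],
  gripper=[0.1,0.1,0.1,0.1,0.1,0.1,0.1,0.1],
)

```text
time: 21.45
ee_pos: [0.5129, 0.1658, 0.0765]
tcp_rot: [-180.0, 0.0, 89.9]
wrist_force: [0.4, -0.4, -2.2]
opening: 0.0235
```

Within 0.5 mm of seated and no contact force, so I'll release.

Call:
step_arm(
  dr=[
    [0,0,0],
    [0,0,0],
    [0,0,0],
    [0,0,0],
    [0,0,0],
    [0,0,0],
    [0,0,0],
    [0,0,0],
  ],
  xyz=[
    [0,0,0.01],
    [0,0,0.01],
    [0,0,0.01],
    [0,0,0.01],
    [0,0,0.01],
    [0,0,0.01],
    [0,0,0.01],
    [0,0,0.01],
  ],
  gripper=[0.1,0.28,0.35,0.4,0.5,0.6,0.6,0.6],
)

```text
time: 22.25
ee_pos: [0.5129, 0.1658, 0.0761]
tcp_rot: [180.0, -0.0, 89.9]
wrist_force: [0.3, 0.2, -0.2]
opening: 0.0513
```

```bash
python3 -c "
from h import *
cs={n:bot.camera(n) for n in('side','top')}
look('g14.png',cs,{'side':(265,265,80,110),'top':(165,235,80,110)})
plan([.5127,.1654,.236],90)"
```

```text
t 22.35 pos [0.5129 0.1658 0.0761] rot [180.    -0.    89.88] F [-0.28  0.34 -0.51] op 0.0514
xyz units [-0.009 -0.005 -3.998] dr [ 0.    -0.    -0.002]
```

View pics/g14.png

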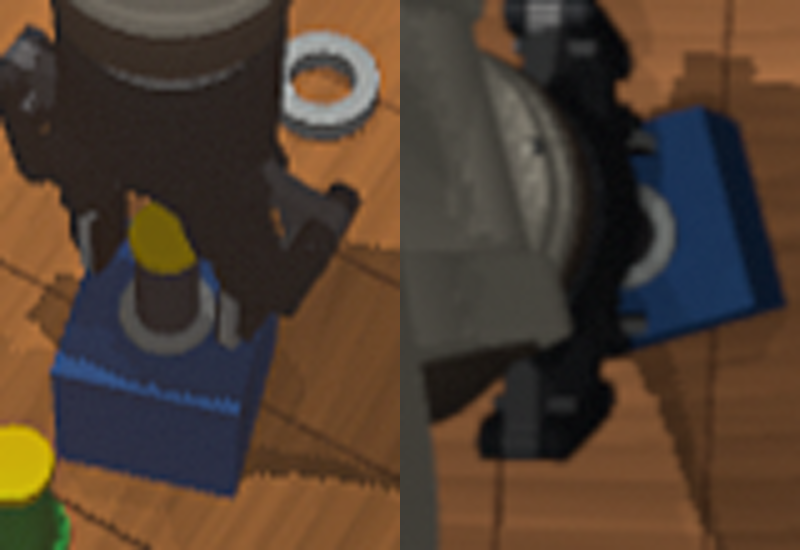

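The punch is released and seated, with the flange ring at side crop (168,315). Fingers are clear. Retreating upward.

Call:
step_arm(
  dr=[
    [0,0,0],
    [0,0,0],
    [0,0,0],
    [0,0,0],
    [0,0,0],
    [0,0,0],
    [0,0,0],
    [0,0,0],
  ],
  xyz=[
    [0,0,-0.2],
    [0,0,-0.6],
    [0,0,-1.2],
    [0,0,-1.9],
    [0,0,-2.6],
    [0,0,-3.3],
    [0,0,-3.8],
    [0,0,-4.0],
  ],
  gripper=[0.6,0.6,0.6,0.6,0.6,0.6,0.6,0.6],
)

```text
time: 23.15
ee_pos: [0.5134, 0.166, 0.2388]
tcp_rot: [179.8, -0.1, 89.9]
wrist_force: [0.3, 0.7, -0.1]
opening: 0.0512
```

Call:
step_arm(
  dr=[
    [0,0,0],
    [0,0,0],
    [0,0,0],
    [0,0,0],
    [0,0,0],
    [0,0,0],
    [0,0,0],
    [0,0,0],
  ],
  xyz=[
    [-0.5,0,0],
    [-1.2,0,0],
    [-2.0,0,0],
    [-2.8,0,0],
    [-3.4,0,0],
    [-3.8,0,0],
    [-4.0,0,0],
    [-4.0,0,0],
  ],
  gripper=[0.6,0.6,0.6,0.6,0.6,0.6,0.6,0.6],
)

```text
time: 23.95
ee_pos: [0.5125, 0.0052, 0.2358]
tcp_rot: [-180.0, 0.0, 89.8]
wrist_force: [-0.3, -0.3, 0.6]
opening: 0.0512
```

```bash
python3 -c "
from h import *
cs={n:bot.camera(n) for n in('side','top')}
look('g15.png',cs,{'side':(265,295,80,75),'top':(165,245,80,75)})
save('top_end.png',cs['top']['image'])
T,S=cs['top'],cs['side']
yt,b1=cen(T,185,265,45,30,yel); ys,b2=cen(S,285,300,30,22,yel); print('cap',yt,b1,ys,b2,tri(T,yt,S,ys)); print(bot.get_obs()['time'],bot.get_obs()['wrist_force'])"
```

```text
Traceback (most recent call last):
  File "h.py", line 19, in cen
    m=f(im).astype(np.uint8); n,l,s,ce=cv2.connectedComponentsWithStats(m); k=1+np.argmax(s[1:,4])
                                                                                ~~~~~~~~~^^^^^^^^^
ValueError: attempt to get argmax of an empty sequence
```

View pics/g15.png

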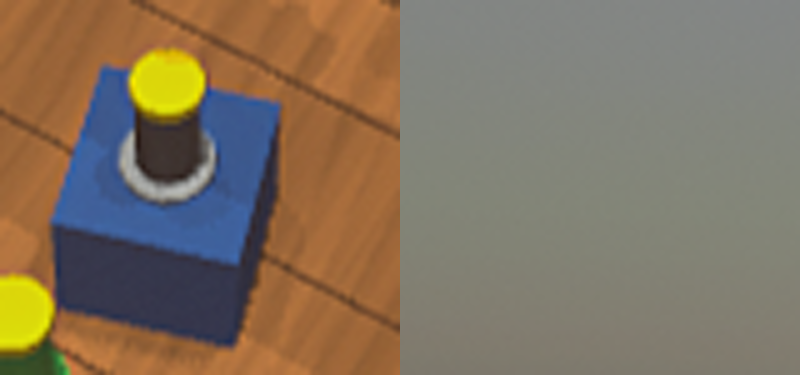

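View pics/top_end.png

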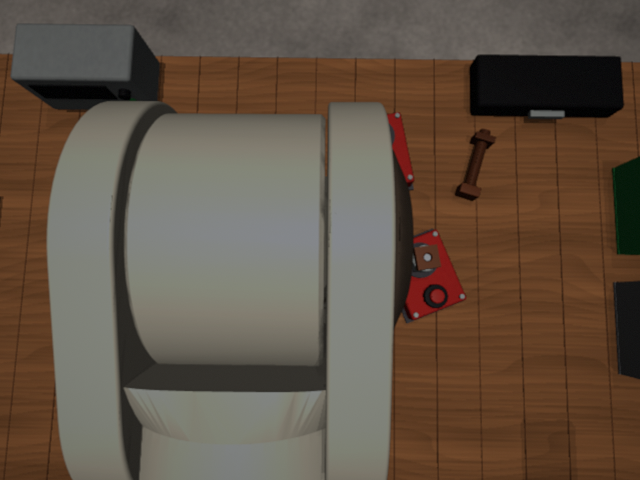

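In the side view the punch stands exactly as at the start, but the arm hides it from the top camera. I'll move aside once more to check from both views.

Call:
step_arm(
  dr=[
    [0,0,0],
    [0,0,0],
    [0,0,0],
    [0,0,0],
    [0,0,0],
    [0,0,0],
    [0,0,0],
    [0,0,0],
  ],
  xyz=[
    [-0.6,-0.3,-0.1],
    [-1.6,-0.8,-0.3],
    [-2.7,-1.3,-0.5],
    [-3.8,-1.8,-0.7],
    [-4.9,-2.3,-0.9],
    [-6.0,-2.7,-1],
    [-6.8,-3.0,-1],
    [-7.0,-3.0,-1],
  ],
  gripper=[0.6,0.6,0.6,0.6,0.6,0.6,0.6,0.6],
)

```text
time: 24.85
ee_pos: [0.3912, -0.2759, 0.2761]
tcp_rot: [-180.0, 0.0, 89.8]
wrist_force: [1.0, 0.6, 0.5]
opening: 0.0511
```

```bash
python3 -c "
from h import *
cs={n:bot.camera(n) for n in('side','top')}
look('g16.png',cs,{'side':(265,295,80,75),'top':(165,245,80,75)})
save('top_end2.png',cs['top']['image'])
T,S=cs['top'],cs['side']
ys,b2=cen(S,285,300,30,22,yel); print(ys)
yt,b1=cen(T,185,265,45,30,yel);  print('cap',yt,b1,ys,b2,tri(T,yt,S,ys)); print(bot.get_obs())"
```

```text
[298.46316088 307.83984034]
cap [200.73779003 280.22060298] [192.5  271.5   16.75  17.5 ] [298.46316088 307.83984034] [284.5 299.5  30.   18.5] (array([0.51282744, 0.16480495, 0.12672452]), [np.float64(0.00010991398966713498), np.float64(0.00010991398966697672)])
{'time': 24.95, 'q': array([-3.49754906e+01, -3.52044024e+00,  6.48899200e+00,  1.00043101e+02,
        1.23877890e-02,  5.52122125e+01]), 'qd': array([ 2.1888475 , -0.8324664 , -0.52952197,  0.40897742,  0.39853171,
        1.07658662]), 'joint_efforts': array([ -1.98071167, -41.61600709,  46.22385979,  -0.13451083,
        -0.13260741,  -0.31110655]), 'ee_pos': array([ 0.39218292, -0.2742843 ,  0.27573064]), 'tcp_rot': array([-1.79979417e+02, -2.93830600e-02,  8.98122879e+01]), 'wrist_force': array([0.00574822, 0.93840448, 0.05551369]), 'torque': array([ 0.01378741, -0.00545701,  0.06361661]), 'opening': 0.05113987155830799}
```

View pics/g16.png

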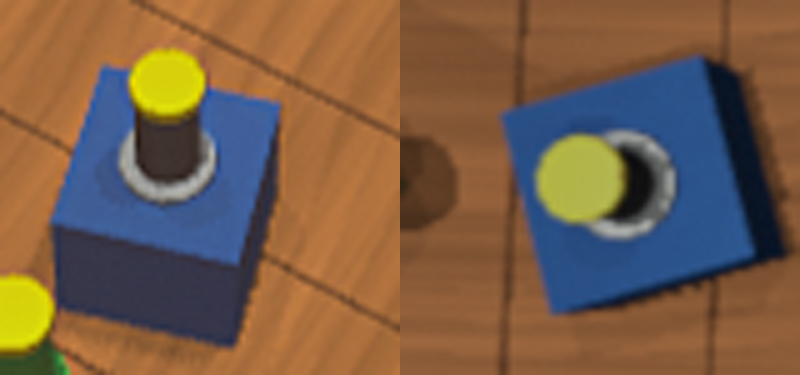

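View pics/top_end2.png

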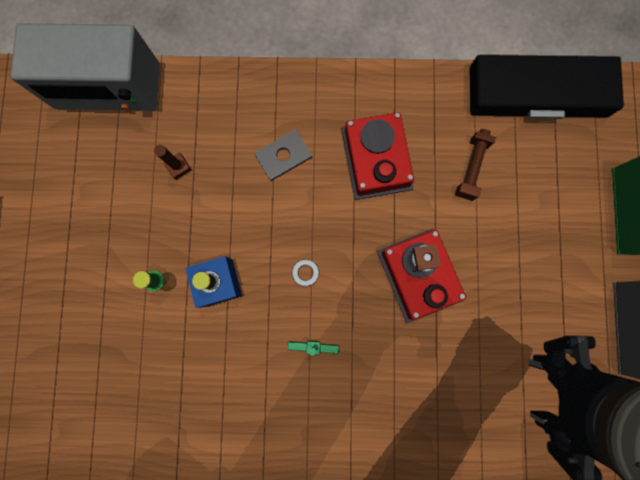

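Both views show the punch upright in its stand. The cap is at (0.5128, 0.1648, 0.127), less than 1 mm from its start. The other things look unmoved and the arm is clear, so I'm handing in.

```bash
python3 -c "
from h import *
print(bot.job_done())"
```

```text
the job is handed in; nothing more can be done
None
```

The punch was tripped once, in the recess of the bolt in the near red rig. It is now back upright in its blue stand and let go, and I handed the job in at about 25 s of the 67 s allowed. No verdict was reported.

- **Trip:** I felt contact at a tip height of about 109 mm, which matches the recess floor measured from two views. The highest load I read was about 11.6 N. After roughly 7 mm of travel the load dropped to about 7 N, so I stopped there; it is short of the 25 N limit. I judged the trip from this force drop, because the hammer itself can't be seen.
- **Return:** The last pictures from both cameras show the punch seated, with its cap less than 1 mm from where it started and the gripper well clear. I assume it cocked itself again when lifted; I could not check that directly.
- **Other things:** In the last top view the bystanders and the green look-alike look unmoved, and the arm was never sent down over the rig's button.
- **Disagreements:**
  - Just before contact, the nose tip showed about 1–2 mm lower in the side view than predicted; I felt for contact rather than rely on it.
  - Two-view measurements put the stand's top about 3 mm low (63 mm against 66 mm) and the cap's top about 3 mm high. I used the 66 mm given for the stand and measured heights in the grip from that.

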